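Find where the jig's carriage binds, back off and lock it

TASK

The guide strip of this trimming jig was screwed down slightly out of parallel and pinches the sliding carriage somewhere along its run. Find that place by feel: with a light hand, slide the carriage forward by its beech grip until it clearly starts to bind against the strip, without forcing it in; then draw it back about 20 mm so that it stands free again, and only then turn the black clamping lever fully home to lock it there. Leave the tools lying about undisturbed.

Things in the scene. Friction and masses are not known exactly. Their poses are not given: they have to be found in the camera images.
- jig: fixed plywood base, 420 x 200 x 18 mm, on the saw table, with a 20 mm wide steel guide rail along its middle. Origin: rail's centre line, mid-length, table height. -y axis: along the rail, forward (from the carriage's start to the far end, to the robot's right); x: across, to the guide strip (away from the robot)
- carriage: aluminium plate 150 x 84 mm, top 58 mm over the table, captive on the rail: it slides up to 250 mm. Origin on the rail axis at table height, x axis forward, y to the strip. Free drag 2 N; it stays where left. Once its button touches the strip the push needed grows about 1.6 N per mm; 8 to 11 N in all is a clear bind, over 14 N is forcing; drawing back meets the same friction
- carriage_grip (a point): middle of the light beech grip standing on the rear of the carriage, 85 mm over the table: 24 mm thick along the track, 60 mm across it, from 58 to 104 mm over the table. Come to it from the robot's side and from above: the saw guard with its red nose stands close by at the left
- button_edge (a point): outermost point, towards the strip, of the white nylon button (20 mm across, 24 to 48 mm over the table) fixed under the carriage's front corner, 100 mm ahead of the grip; this point rubs on the strip's inner face.
- guide_strip: fixed dark hardwood strip, 290 x 30 x 24 mm, on the base beside the rail. Origin on its inner face, underside; -y forward along that face (it runs 100 mm back, 190 mm ahead), x into the wood. It is turned about 0.022 rad, so the button's room closes 1 mm in 45 mm of travel; where it is used up varies by some 70 mm and cannot be told from poses good to 1 mm: feel for it
- lever_pivot (a point): point on the vertical axis of the black clamping lever on the carriage, 85 mm ahead of the grip, 85 mm over the table.
- lever_tip (a point): point on the lever's arm 70 mm from its axis, near its round end, 89 mm over the table; arm 12 mm thick, end 17 mm. Push it sideways here with closed fingers, tips 70 mm or more over the table (the plate's top is at 58 mm)
- lever (a joint): angle of the clamping lever (rad), growing counter-clockwise from above. 0: released, arm pointing forward and 0.85 rad to the robot's side; 1.6: end stop, fully home, arm pointing forward and 0.75 rad to the strip's side, carriage clamped to the rail. Takes 2 to 3 N at the tip, more as the screw bites beyond about 1.25; stays where left, within 0.1
- hex_key: bystander: black hexagon key, 51 x 130 x 8 mm, lying on the plywood base on the robot's side of the rail; origin under its middle
- rule: bystander: steel straight edge, 26 x 300 x 8 mm, lying on the table behind the jig; origin under its middle
- wax_tin: bystander: round blue tin of slide wax, 69 mm across, 47 mm tall, standing on the table behind the jig; origin under its middle
- pencil_red: bystander: red carpenter's pencil, 9 x 166 x 8 mm, lying on the table behind the jig; origin under its middle

How it is judged:
By the outcome, as a careful person would: the job done as asked, in the order asked, and still so for the second after the job is handed in, with the robot touching nothing.
It also fails if it takes over 66 s, if anything falls off the work surface, if the arm or the gripper's body presses on something with over 40 N, if the wrist force passes 120 N, or if a joint passes its speed limit or range.

ROBOT

A 7-joint arm with a two-finger parallel gripper is mounted at the origin on a cart in front of the work surface, level with it; the furniture and walls round the work are solid. World frame = base frame: x ahead of the robot, y to its left, z up, the work surface at z = 0. Lengths are in m, angles in rad, forces in N, time in s.
With the tool pointing down it reaches from about 0.425 to 0.875 m from the base axis. Payload 4.7 kg.
Tool frame: the origin (TCP) lies midway between the tips of the shut fingers; the grasp point (between the pads) lies 19 mm behind it; z points along the fingers, y is the line along which they close (so a half turn about z gives the same grasp; the last joint's range is limited). The gripper opens to 87 mm and grips with 3 to 60 N. Pads are 19 mm wide; open, the fingers measure 117 mm over their backs; the gripper's body (75 mm by 190 mm) begins 51 mm behind the grasp point.
Start: joints at [-1.192, 0.321, -0.07, 1.45, 0.023, 1.371, -0.057], TCP at [0.232, 0.607, 0.203] pointing down, gripper open.
Joint ranges: [-2.86, 2.86], [-0.3, 2.09], [-1.38, 1.24], [0.06, 2.45], [-1.56, 4.7], [0.09, 2.05], [-2.69, 2.69]. Speed limits (rad/s): [2.57, 2.57, 3.14, 3.14, 3.14, 3.14, 3.14].

INTERFACE

Orientations are given as a rotation vector (axis times angle).
In Python, from bench import ctrl gives the robot as it stands. The module is installed in compiled form; this text tells all that it offers.
- The arm moves only by the shell command python3 -m handwheel 'ROWS' [FORCE]. ROWS is JSON, a list of rows, each a list of 7 numbers: the finger opening in m, from 0 to 0.087, then the shift along the tool's x, y, z in m, then the turn, a rotation vector about the tool's x, y, z in degrees. A call has 1 to 12 rows; each row shifts and turns the commanded pose from where the row before left it, along the tool's axes as they then stand; what a row does not reach is not made up. A row lasts 1/8 s, in which the tool goes at most 62.5 mm and 10.7 degrees, less where a joint would pass 70% of its speed; a pose out of reach is approached as far as the arm can. A call is refused whole if a number of a shift passes 0.0625 or a number of a turn 10.7, either way. A call with a gripper value outside its range is refused whole. The fingers move at their own pace and stop on an object; FORCE is the grip in N (left out, the last holds). Time passes only in rows, so rows that do not move let the fingers close. It gives the time, the measured TCP pose, the force, the opening and the grip force at its end, in the units of the state.
- ctrl.get_state(): the state, without advancing time (a new reading comes with each control period).
- ctrl.get_image(name): name is "scene" or "top"; returns (picture, depth): 384x512x3 uint8, blue, green, red; 384x512 float32, m along the optical axis (not along the pixel's ray), 0 where there is no reading.
- ctrl.camera_info(name): a dict with "intrinsics" (3x3 intrinsics, pixels), "D" ([k1, k2, p1, p2, k3] as OpenCV has them; the pictures are not rectified), "R" (3x3) and "t" (3): a world point X has camera coordinates R X + t. Camera axes: x right, y down, z forward; pixel columns grow to the right and rows downward; lengths in m; the calibration is good to about 2 mm. A picture is of the moment at which its call begins. camera_info takes no time and is no camera call.
- ctrl.close_job(): hands the job in; it is judged then, once.
The state is a dict: "time": time; "joint_positions": joint angles; "qd": joint speeds; "joint_torque": joint torques, N m; "position": TCP position; "tool_rot": TCP orientation; "ft_force": force on the tool from outside, world axes, zero at the start; "torque": the same for the moment, N m; "grip_width": opening from 0.0 (shut) to 1.0 (fully open); "grip_force": force on a finger pad.
Only numpy, scipy, OpenCV 4.12 (cv2) and the standard library are available. Lean on these libraries where they do the work, as an engineer would, in place of code of your own. Each camera call takes 0.05 s, during which the arm holds its last target. There are 200 camera calls.

## Working session

There is one attempt and no reset: what is moved stays moved. The work goes in short steps, Python scripts to look and compute and a shell command to move; the robot and the scene stay as the last step left them, time stands still between calls to the robot, and variables do not carry over. Pictures are saved under pics/ and viewed, at most 10 in all, crops included, and the job is handed in when it is done.

```bash
mkdir -p pics; ls
python3 - <<'E'
from bench import ctrl
import cv2,numpy as np
s=ctrl.get_state()
for k in ("time","position","tool_rot","ft_force","grip_width"): print(k,s[k])
for n in ("scene","top"):
    im,d=ctrl.get_image(n); cv2.imwrite(f"pics/{n}0.png",im); np.save(f"pics/{n}0.npy",d)
    c=ctrl.camera_info(n); print(n,{k:np.round(v,4).tolist() for k,v in c.items()})
E
```

```text
pics
time 0.0
position [0.23175793 0.60665535 0.20144596]
tool_rot [-5.69857850e-01 -3.08924376e+00  2.98876200e-03]
ft_force [ 0.15899904 -0.12546981  1.11828164]
grip_width 1.0003302762845228
scene {'intrinsics': [[488.3565, 0.0, 250.9301], [0.0, 488.3565, 183.9026], [0.0, 0.0, 1.0]], 'D': [-0.0544, 0.0, 0.0, 0.0, 0.0], 'R': [[0.6282, -0.7779, 0.0158], [-0.3936, -0.3353, -0.8559], [0.6711, 0.5315, -0.5168]], 't': [-0.4836, 0.2797, 0.6461]}
top {'intrinsics': [[492.6083, 0.0, 257.4706], [0.0, 492.6083, 190.0543], [0.0, 0.0, 1.0]], 'D': [-0.1973, 0.0, 0.0, 0.0, 0.0], 'R': [[0.0042, -0.9998, -0.0196], [-0.9912, -0.0016, -0.132], [0.1319, 0.0199, -0.9911]], 't': [-0.1206, 0.6248, 1.0646]}
```

View pics/top0.png

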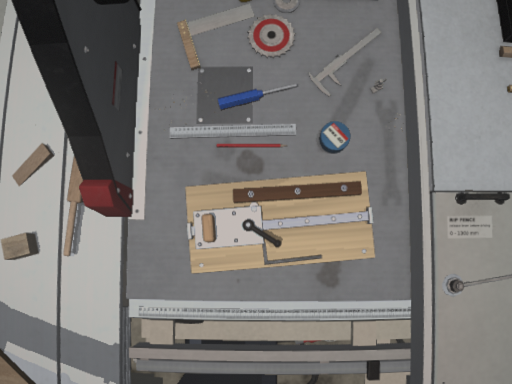

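View pics/scene0.png

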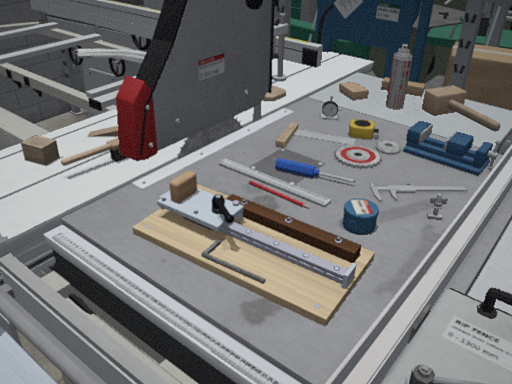

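The top view shows the beech grip at about (208,228), the lever pivot at (248,226) with its tip near (280,243), the rail running to (370,215), the strip at (235–360,190) and the red nose at (105,197). In the scene view the grip is at (183,187), the lever knob at (218,203) and the red nose at (137,118).

```bash
cat > h.py <<'E'
from bench import ctrl
import cv2,numpy as np
def cam(n):
    c=ctrl.camera_info(n); return [np.array(c[k],float) for k in ("intrinsics","D","R","t")]
def ray(n,px):
    K,D,R,t=cam(n); u=cv2.undistortPoints(np.array(px,float).reshape(-1,1,2),K,D)[:,0]
    return -R.T@t, np.c_[u,np.ones(len(u))]@R
def plane(n,px,z):
    o,d=ray(n,px); return o+d*((z-o[2])/d[:,2])[:,None]
def depthpts(n,px,dep):
    o,d=ray(n,px); p=np.array(px,int); return o+d*dep[p[:,1],p[:,0]][:,None]
def tri(pa,pb):
    o1,d1=ray("top",[pa]);o2,d2=ray("scene",[pb]);d1=d1[0];d2=d2[0]
    s=np.linalg.lstsq(np.c_[d1,-d2],o2-o1,rcond=None)[0]
    a=o1+s[0]*d1;b=o2+s[1]*d2; return (a+b)/2,np.linalg.norm(a-b)
E
python3 - <<'E'
from h import *
np.set_printoptions(precision=4,suppress=True)
P={}
for n,roi in (("top",(195,205,222,250)),("scene",(160,165,205,210))):
    im=cv2.imread(f"pics/{n}0.png"); d=np.load(f"pics/{n}0.npy"); hsv=cv2.cvtColor(im,cv2.COLOR_BGR2HSV)
    def pts(mask,roi):
        x0,y0,x1,y1=roi; m=np.zeros_like(mask); m[y0:y1,x0:x1]=mask[y0:y1,x0:x1]
        k,l,st,ce=cv2.connectedComponentsWithStats(m); i=1+np.argmax(st[1:,4]); ys,xs=np.where(l==i)
        return np.c_[xs,ys],st[i]
    g=cv2.inRange(hsv,(8,70,90),(25,255,255)); p,st=pts(g,roi); X=depthpts(n,p,d)
    print(n,"grip px",st,"z pct",np.percentile(X[:,2],[5,50,95]))
    top=X[(X[:,2]>.095)]; print(" top face mean",top.mean(0),len(top)); 
    if len(top)>20: print(cv2.minAreaRect((top[:,:2]*1000).astype(np.float32)))
    P[n]=p[X[:,2]>.095].mean(0)
    r=cv2.inRange(hsv,(0,120,40),(6,255,255))|cv2.inRange(hsv,(172,120,40),(180,255,255))
    p,st=pts(r,(75,170,140,225) if n=="top" else (110,70,165,165)); X=depthpts(n,p,d); X=X[d[p[:,1],p[:,0]]>0]
    print(" nose pct",np.percentile(X,[2,50,98],axis=0))
    b=cv2.inRange(hsv,(0,0,0),(180,255,60)); p,st=pts(b,(238,215,290,250) if n=="top" else (205,190,240,225)); X=depthpts(n,p,d)
    print(" lever px",st); 
    for lo,hi in((.075,.1),(.1,.2)):
        Y=X[(X[:,2]>lo)&(X[:,2]<hi)]; 
        if len(Y): print(lo,len(Y),"min/max",Y.min(0),Y.max(0),Y.mean(0))
    # rail
    if n=="top":
        for q in [(285,223),(350,217),(200,213),(259,207),(262,244),(197,247),(240,195),(355,188)]: print(q,depthpts(n,[q],d)[0])
print("tri grip",tri(P["top"],P["scene"]))
im=cv2.imread("pics/top0.png")[170:280,180:380]; cv2.imwrite("pics/c1.png",cv2.resize(im,None,fx=4,fy=4,interpolation=2))
E
```

```text
top grip px [202 214  12  28 274] z pct [0.099  0.1029 0.1062]
 top face mean [ 0.537  -0.0158  0.1065] 273
((504.89837646484375, -60.75318145751953), (159.82110595703125, 51.57734298706055), 54.440147399902344)
 nose pct [[0.572  0.1598 0.1988]
 [0.5945 0.1878 0.2224]
 [0.6208 0.2166 0.2384]]
 lever px [243 220  38  27 198]
0.075 193 min/max [ 0.4993 -0.1676  0.0818] [ 0.5548 -0.089   0.0991] [ 0.5265 -0.1286  0.09  ]
0.1 3 min/max [ 0.5033 -0.1634  0.1002] [ 0.5075 -0.1613  0.1012] [ 0.5054 -0.162   0.1007]
(285, 223) [ 0.5515 -0.1804  0.0379]
(350, 217) [ 0.5651 -0.3266  0.0357]
(200, 213) [0.5715 0.0074 0.0583]
(259, 207) [ 0.5854 -0.1226  0.0567]
(262, 244) [ 0.505  -0.1291  0.0244]
(197, 247) [0.4968 0.0128 0.0582]
(240, 195) [ 0.6138 -0.0797  0.0416]
(355, 188) [ 0.6297 -0.3379  0.0436]
scene grip px [170 171  26  24 249] z pct [0.085  0.1023 0.105 ]
 top face mean [ 0.5255 -0.0266  0.1068] 208
((255.98037719726562, -306.05157470703125), (842.9464721679688, 48.50619888305664), 45.942962646484375)
 nose pct [[0.5607 0.1548 0.0694]
 [0.5773 0.1623 0.1552]
 [0.6185 0.213  0.2339]]
 lever px [212 196  22  27 260]
0.075 215 min/max [ 0.4957 -0.1709  0.0751] [ 0.5486 -0.0954  0.0996] [ 0.5193 -0.1342  0.089 ]
tri grip (array([ 0.5371, -0.0143,  0.0966]), np.float64(0.0009630679916183864))
```

View pics/c1.png

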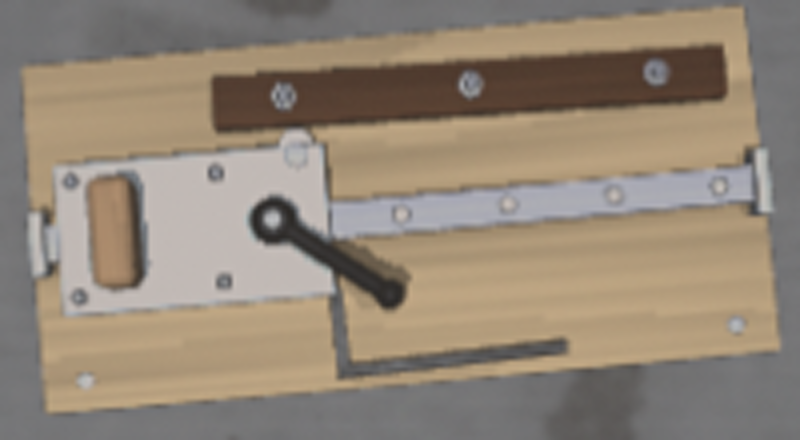

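The crop confirms the layout: grip centred near full-image px (208.7,228), pivot (248,225), tip (277.5,243), rail centreline from (264,225) to (366,216), button at (254,207).

Run:
```python
from h import *
from scipy.spatial.transform import Rotation as Ro
np.set_printoptions(precision=4,suppress=True)
f=lambda L:[(x/4+180,y/4+170) for x,y in L]
print("rail",r:=plane("top",f([(335,218),(745,185)]),.036), "base low",b:=plane("top",f([(45,412),(778,350)]),.018),"base up",c:=plane("top",f([(22,67),(742,7)]),.018))
for q in(r,b,c): v=q[1]-q[0]; print("dir",np.degrees(np.arctan2(v[1],v[0])))
print("grip",plane("top",f([(115,231)]),.104),"pivot",plane("top",f([(272,220)]),.095),"tip",plane("top",f([(390,292)]),.092))
s=ctrl.get_state(); R=Ro.from_rotvec(s["tool_rot"]).as_matrix(); print(R); 
a=np.array(s["position"])
for w in [(.42,.15,.2),(.42,0,.2)]:
    w=np.array(w); print("tool shift",R.T@(w-a)); a=w
```

```text
rail [[ 0.5482 -0.133   0.036 ]
 [ 0.5667 -0.3636  0.036 ]] base low [[ 0.4384  0.0309  0.018 ]
 [ 0.474  -0.3848  0.018 ]] base up [[ 0.6356  0.0478  0.018 ]
 [ 0.6713 -0.368   0.018 ]]
dir -85.41069923417093
dir -85.09710525343174
dir -85.09368289737377
grip [[ 0.5366 -0.0179  0.104 ]] pivot [[ 0.5433 -0.1001  0.095 ]] tip [[ 0.5056 -0.1625  0.092 ]]
[[-0.9342  0.3567 -0.0005]
 [ 0.3567  0.9342 -0.0017]
 [-0.0001 -0.0018 -1.    ]]
tool shift [-0.3388 -0.3595  0.0023]
tool shift [-0.0535 -0.1401  0.0003]
```

```bash
python3 -m handwheel '[[0.087,-0.034,-0.036,0,0,0,0],[0.087,-0.034,-0.036,0,0,0,0],[0.087,-0.034,-0.036,0,0,0,0],[0.087,-0.034,-0.036,0,0,0,0],[0.087,-0.034,-0.036,0,0,0,0],[0.087,-0.034,-0.036,0,0,0,0],[0.087,-0.034,-0.036,0,0,0,0],[0.087,-0.034,-0.036,0,0,0,0],[0.087,-0.034,-0.036,0,0,0,0],[0.087,-0.034,-0.036,0,0,0,0]]' 20
cat > g.py <<'E'
import sys
from h import *
from scipy.spatial.transform import Rotation as Ro
np.set_printoptions(precision=4,suppress=True)
s=ctrl.get_state(); R=Ro.from_rotvec(s["tool_rot"]).as_matrix(); p=np.array(s["position"])
yaw=np.degrees(np.arctan2(R[1,1],R[0,1]))
print("t",s["time"],"pos",p,"yaw tool y",yaw,"tool z",R[:,2],"F",np.array(s["ft_force"]),"w",s["grip_width"])
for a in sys.argv[1:]:
    w=np.array(eval(a)); print("shift",R.T@(w-p));
E
python3 g.py "(.42,0,.2)"
```

```text
time: 1.35
position: [0.4213, 0.148, 0.2024]
tool_rot: [-0.57, -3.089, -0.0]
ft_force: [1.0, -0.0, 0.5]
grip_width: 1.001
grip_force: 0.0
t 1.35 pos [0.4213 0.148  0.2024] yaw tool y 69.10058996851636 tool z [-0.0001  0.0002 -1.    ] F [ 1.0331 -0.0222  0.4501] w 1.0007842334171912
shift [-0.0515 -0.1387  0.0023]
```

```bash
python3 -m handwheel '[[0.087,-0.0172,-0.0462,0,0,0,0],[0.087,-0.0172,-0.0462,0,0,0,0],[0.087,-0.0172,-0.0462,0,0,0,0],[0.087,0,0,0,0,0,-8.6],[0.087,0,0,0,0,0,-8.6],[0.087,0,0,0,0,0,-8.6],[0.087,-0.038,-0.0093,0,0,0,0],[0.087,-0.038,-0.0093,0,0,0,0],[0.087,-0.038,-0.0093,0,0,0,0],[0.087,0,0,0,0,0,0]]'
python3 g.py "(.5366,-.0179,.067)"
```

```text
time: 2.6
position: [0.537, -0.0169, 0.2014]
tool_rot: [0.133, -3.137, 0.005]
ft_force: [-0.7, -0.9, -0.5]
grip_width: 0.997
grip_force: 0.0
t 2.6 pos [ 0.537  -0.0169  0.2014] yaw tool y 94.8407544791499 tool z [-0.0015 -0.003  -1.    ] F [-0.672  -0.9102 -0.5164] w 0.9973631326802208
shift [ 0.0003 -0.0006  0.1344]
```

```bash
python3 -m handwheel '[[0.087,0,0,0.04,0,0,0],[0.087,0,0,0.04,0,0,0],[0.087,0,0,0.034,0,0,0],[0.087,0,0,0.018,0,0,0],[0.087,0,0,0,0,0,0]]'
python3 g.py
python3 - <<'E'
from h import *
im,d=ctrl.get_image("top"); cv2.imwrite("pics/t1.png",cv2.resize(im[150:290,140:380],None,fx=3,fy=3))
E
```

```text
time: 3.22
position: [0.5346, -0.0162, 0.0699]
tool_rot: [0.134, -3.136, -0.0]
ft_force: [0.2, -0.4, 0.6]
grip_width: 1.003
grip_force: 0.0
t 3.225 pos [ 0.5346 -0.0162  0.0699] yaw tool y 94.90116508615445 tool z [-0.0022  0.     -1.    ] F [ 0.2448 -0.3725  0.5927] w 1.0033793253317118
```

View pics/t1.png

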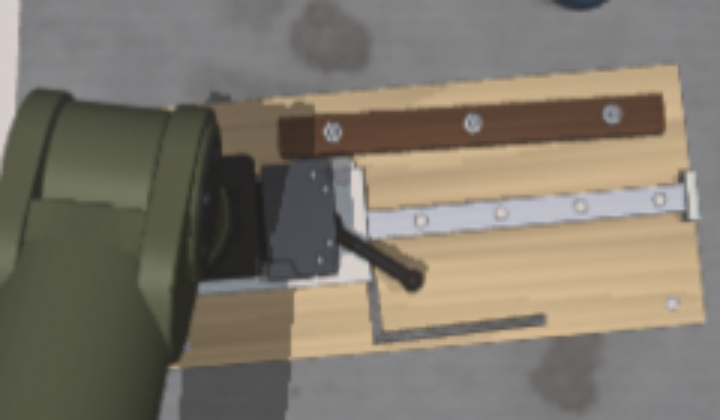

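The gripper straddles the grip and its body sits just short of the lever arm (tip at crop px (412,278)); no contact so far. Next I close gently.

```bash
python3 -m handwheel '[[0.06,0,0,0,0,0,0],[0.04,0,0,0,0,0,0],[0.0,0,0,0,0,0,0],[0.0,0,0,0,0,0,0],[0.0,0,0,0,0,0,0],[0.0,0,0,0,0,0,0]]' 20
python3 g.py
```

```text
time: 4.03
position: [0.5359, -0.0163, 0.0705]
tool_rot: [-0.134, 3.139, 0.0]
ft_force: [0.7, -0.1, 0.3]
grip_width: 0.401
grip_force: 0.0
t 4.025 pos [ 0.5359 -0.0163  0.0705] yaw tool y 94.90176222103544 tool z [ 0.  0. -1.] F [ 0.6669 -0.1312  0.3096] w 0.4009966440187234
```

```bash
python3 -m handwheel '[[0.0,0,0,0,0,0,0],[0.0,0,0,0,0,0,0],[0.0,0,0,0,0,0,0],[0,0,0,0,0,0,0]]' 20
python3 g.py
```

```text
time: 4.53
position: [0.5358, -0.0159, 0.0705]
tool_rot: [0.135, -3.139, -0.001]
ft_force: [0.2, 2.1, -0.3]
grip_width: 0.269
grip_force: 20.0
t 4.525 pos [ 0.5358 -0.0159  0.0705] yaw tool y 94.91675682699707 tool z [-0.0001  0.0005 -1.    ] F [ 0.2311  2.1209 -0.255 ] w 0.2690233622002722
```

```bash
cat > chk.py <<'E'
import sys
from bench import ctrl
import numpy as np
s=ctrl.get_state(); f=np.array([.0854,-.9963,0]); F=np.array(s["ft_force"]); p=np.array(s["position"])
push=-F@f; print(f"CHK t {s['time']:.2f} along {1000*(p-[.5358,-.0159,.0705])@f:.1f} push {push:.2f} F",F.round(1)); sys.exit(push>float(sys.argv[1]))
E
H="python3 -m handwheel"
{ python3 -m handwheel '[[0,0,-0.003,0,0,0,0],[0,0,0,0,0,0,0]]' && python3 chk.py 4.2 &&
python3 -m handwheel '[[0,0,-0.003,0,0,0,0],[0,0,0,0,0,0,0]]' && python3 chk.py 4.2 &&
python3 -m handwheel '[[0,0,-0.003,0,0,0,0],[0,0,0,0,0,0,0]]' && python3 chk.py 4.2 &&
python3 -m handwheel '[[0,0,-0.003,0,0,0,0],[0,0,0,0,0,0,0]]' && python3 chk.py 4.2 &&
python3 -m handwheel '[[0,0,-0.003,0,0,0,0],[0,0,0,0,0,0,0]]' && python3 chk.py 4.2 &&
python3 -m handwheel '[[0,0,-0.003,0,0,0,0],[0,0,0,0,0,0,0]]' && python3 chk.py 4.2 &&
python3 -m handwheel '[[0,0,-0.003,0,0,0,0],[0,0,0,0,0,0,0]]' && python3 chk.py 4.2 &&
python3 -m handwheel '[[0,0,-0.003,0,0,0,0],[0,0,0,0,0,0,0]]' && python3 chk.py 4.2; } | grep CHK
```

```text
CHK t 4.78 along 3.8 push 1.37 F [-0.5  1.3  0.1]False
```

```bash
sed -i 's/sys.exit(\(.*\))$/sys.exit(int(\1))/' chk.py
{ python3 -m handwheel '[[0,0,-0.003,0,0,0,0],[0,0,0,0,0,0,0]]' && python3 chk.py 4.2 &&
python3 -m handwheel '[[0,0,-0.003,0,0,0,0],[0,0,0,0,0,0,0]]' && python3 chk.py 4.2 &&
python3 -m handwheel '[[0,0,-0.003,0,0,0,0],[0,0,0,0,0,0,0]]' && python3 chk.py 4.2 &&
python3 -m handwheel '[[0,0,-0.003,0,0,0,0],[0,0,0,0,0,0,0]]' && python3 chk.py 4.2 &&
python3 -m handwheel '[[0,0,-0.003,0,0,0,0],[0,0,0,0,0,0,0]]' && python3 chk.py 4.2 &&
python3 -m handwheel '[[0,0,-0.003,0,0,0,0],[0,0,0,0,0,0,0]]' && python3 chk.py 4.2 &&
python3 -m handwheel '[[0,0,-0.003,0,0,0,0],[0,0,0,0,0,0,0]]' && python3 chk.py 4.2 &&
python3 -m handwheel '[[0,0,-0.003,0,0,0,0],[0,0,0,0,0,0,0]]' && python3 chk.py 4.2; } | grep CHK
```

```text
CHK t 5.03 along 7.0 push 0.79 F [-0.1  0.8 -1.2]
CHK t 5.28 along 10.0 push 1.00 F [ 0.7  1.1 -1.3]
CHK t 5.53 along 12.9 push 1.05 F [ 0.9  1.1 -2.1]
CHK t 5.78 along 15.9 push 1.38 F [ 0.3  1.4 -2. ]
CHK t 6.03 along 18.9 push 0.77 F [ 0.8  0.8 -2.3]
CHK t 6.28 along 21.9 push 1.58 F [ 1.6  1.7 -0.9]
CHK t 6.53 along 24.9 push 0.81 F [ 1.2  0.9 -2.7]
CHK t 6.78 along 27.9 push 0.52 F [ 0.6  0.6 -2.8]
```

```bash
{ python3 -m handwheel '[[0,0,-0.002,0,0,0,0],[0,0,-0.002,0,0,0,0]]' && python3 chk.py 4.2 &&
python3 -m handwheel '[[0,0,-0.0015,0,0,0,0],[0,0,-0.0015,0,0,0,0]]' && python3 chk.py 4.2 &&
python3 -m handwheel '[[0,0,-0.0015,0,0,0,0],[0,0,-0.0015,0,0,0,0]]' && python3 chk.py 4.2 &&
python3 -m handwheel '[[0,0,-0.0015,0,0,0,0],[0,0,-0.0015,0,0,0,0]]' && python3 chk.py 4.2 &&
python3 -m handwheel '[[0,0,-0.0015,0,0,0,0],[0,0,-0.0015,0,0,0,0]]' && python3 chk.py 4.2 &&
python3 -m handwheel '[[0,0,-0.0015,0,0,0,0],[0,0,-0.0015,0,0,0,0]]' && python3 chk.py 4.2 &&
python3 -m handwheel '[[0,0,-0.0015,0,0,0,0],[0,0,-0.0015,0,0,0,0]]' && python3 chk.py 4.2 &&
python3 -m handwheel '[[0,0,-0.0015,0,0,0,0],[0,0,-0.0015,0,0,0,0]]' && python3 chk.py 4.2 &&
python3 -m handwheel '[[0,0,-0.0015,0,0,0,0],[0,0,-0.0015,0,0,0,0]]' && python3 chk.py 4.2 &&
python3 -m handwheel '[[0,0,-0.0015,0,0,0,0],[0,0,-0.0015,0,0,0,0]]' && python3 chk.py 4.2; } | grep CHK
```

```text
CHK t 7.03 along 31.4 push 1.96 F [ 1.   2.1 -2.8]
CHK t 7.28 along 34.4 push 2.11 F [ 2.2  2.3 -3.2]
CHK t 7.53 along 37.5 push 3.05 F [ 2.1  3.2 -3.1]
CHK t 7.78 along 40.5 push 1.42 F [ 1.9  1.6 -4.1]
CHK t 8.03 along 43.5 push 2.57 F [ 3.3  2.9 -4.4]
CHK t 8.28 along 46.5 push 2.34 F [ 3.   2.6 -3.9]
CHK t 8.53 along 49.5 push 1.98 F [ 3.4  2.3 -4. ]
CHK t 8.78 along 52.5 push 2.14 F [ 3.8  2.5 -4. ]
CHK t 9.03 along 55.5 push 1.68 F [ 3.2  2.  -5.3]
CHK t 9.28 along 58.5 push 3.11 F [ 3.8  3.5 -5.2]
```

```bash
{ python3 -m handwheel '[[0,-0.0005,-0.0015,0.0005,0,0,0],[0,0,-0.0015,0,0,0,0]]' && python3 chk.py 4.2 &&
python3 -m handwheel '[[0,0,-0.0015,0,0,0,0],[0,0,-0.0015,0,0,0,0]]' && python3 chk.py 4.2 &&
python3 -m handwheel '[[0,0,-0.0015,0,0,0,0],[0,0,-0.0015,0,0,0,0]]' && python3 chk.py 4.2 &&
python3 -m handwheel '[[0,0,-0.0015,0,0,0,0],[0,0,-0.0015,0,0,0,0]]' && python3 chk.py 4.2 &&
python3 -m handwheel '[[0,0,-0.0015,0,0,0,0],[0,0,-0.0015,0,0,0,0]]' && python3 chk.py 4.2 &&
python3 -m handwheel '[[0,0,-0.0015,0,0,0,0],[0,0,-0.0015,0,0,0,0]]' && python3 chk.py 4.2 &&
python3 -m handwheel '[[0,0,-0.0015,0,0,0,0],[0,0,-0.0015,0,0,0,0]]' && python3 chk.py 4.2 &&
python3 -m handwheel '[[0,0,-0.0015,0,0,0,0],[0,0,-0.0015,0,0,0,0]]' && python3 chk.py 4.2 &&
python3 -m handwheel '[[0,0,-0.0015,0,0,0,0],[0,0,-0.0015,0,0,0,0]]' && python3 chk.py 4.2 &&
python3 -m handwheel '[[0,0,-0.0015,0,0,0,0],[0,0,-0.0015,0,0,0,0]]' && python3 chk.py 4.2; } | grep CHK
```

```text
CHK t 9.53 along 61.8 push 1.55 F [-0.8  1.5  1.8]
CHK t 9.78 along 64.7 push 2.12 F [-2.5  1.9  5.5]
CHK t 10.03 along 67.7 push 2.11 F [-2.6  1.9  6.1]
CHK t 10.28 along 70.7 push 2.57 F [-3.1  2.3  6.1]
CHK t 10.53 along 73.7 push 1.86 F [-2.1  1.7  5.8]
CHK t 10.78 along 76.7 push 1.18 F [-2.3  1.   5.1]
CHK t 11.03 along 79.7 push 2.65 F [-2.3  2.5  4.9]
CHK t 11.28 along 82.8 push 2.05 F [-2.3  1.9  6. ]
CHK t 11.53 along 85.8 push 1.78 F [-2.8  1.5  5.8]
CHK t 11.78 along 88.7 push 1.29 F [-2.7  1.1  4.9]
```

```bash
{ python3 -m handwheel '[[0,0.0002,-0.0015,-0.00025,0,0,0],[0,0,-0.0015,0,0,0,0]]' && python3 chk.py 4.2 &&
python3 -m handwheel '[[0,0,-0.0015,0,0,0,0],[0,0,-0.0015,0,0,0,0]]' && python3 chk.py 4.2 &&
python3 -m handwheel '[[0,0,-0.0015,0,0,0,0],[0,0,-0.0015,0,0,0,0]]' && python3 chk.py 4.2 &&
python3 -m handwheel '[[0,0,-0.0015,0,0,0,0],[0,0,-0.0015,0,0,0,0]]' && python3 chk.py 4.2 &&
python3 -m handwheel '[[0,0,-0.0015,0,0,0,0],[0,0,-0.0015,0,0,0,0]]' && python3 chk.py 4.2 &&
python3 -m handwheel '[[0,0,-0.0015,0,0,0,0],[0,0,-0.0015,0,0,0,0]]' && python3 chk.py 4.2 &&
python3 -m handwheel '[[0,0,-0.0015,0,0,0,0],[0,0,-0.0015,0,0,0,0]]' && python3 chk.py 4.2 &&
python3 -m handwheel '[[0,0,-0.0015,0,0,0,0],[0,0,-0.0015,0,0,0,0]]' && python3 chk.py 4.2 &&
python3 -m handwheel '[[0,0,-0.0015,0,0,0,0],[0,0,-0.0015,0,0,0,0]]' && python3 chk.py 4.2 &&
python3 -m handwheel '[[0,0,-0.0015,0,0,0,0],[0,0,-0.0015,0,0,0,0]]' && python3 chk.py 4.2 &&
python3 -m handwheel '[[0,0,-0.0015,0,0,0,0],[0,0,-0.0015,0,0,0,0]]' && python3 chk.py 4.2 &&
python3 -m handwheel '[[0,0,-0.0015,0,0,0,0],[0,0,-0.0015,0,0,0,0]]' && python3 chk.py 4.2 &&
python3 -m handwheel '[[0,0,-0.0015,0,0,0,0],[0,0,-0.0015,0,0,0,0]]' && python3 chk.py 4.2; } | grep CHK
```

```text
CHK t 12.03 along 91.6 push 3.45 F [-2.4  3.2  4.9]
CHK t 12.28 along 94.6 push 2.41 F [-1.5  2.3  4.7]
CHK t 12.53 along 97.6 push 1.80 F [-2.   1.6  5.6]
CHK t 12.78 along 100.6 push 2.23 F [-1.3  2.1  5.1]
CHK t 13.03 along 103.6 push 1.70 F [-2.5  1.5  4.9]
CHK t 13.28 along 106.6 push 1.50 F [-1.4  1.4  5.9]
CHK t 13.53 along 109.6 push 2.50 F [-3.   2.3  6.2]
CHK t 13.78 along 112.6 push 2.05 F [-1.7  1.9  5.3]
CHK t 14.03 along 115.6 push 1.52 F [-1.4  1.4  4.6]
CHK t 14.28 along 118.6 push 1.24 F [-1.5  1.1  5.6]
CHK t 14.53 along 121.6 push 2.15 F [-1.6  2.   4.1]
CHK t 14.78 along 124.6 push 2.36 F [-1.8  2.2  5.3]
CHK t 15.03 along 127.6 push 1.12 F [-1.1  1.   4.7]
```

```bash
{ python3 -m handwheel '[[0,0,-0.0015,0,0,0,0],[0,0,-0.0015,0,0,0,0]]' && python3 chk.py 4.2 &&
python3 -m handwheel '[[0,0,-0.0015,0,0,0,0],[0,0,-0.0015,0,0,0,0]]' && python3 chk.py 4.2 &&
python3 -m handwheel '[[0,0,-0.0015,0,0,0,0],[0,0,-0.0015,0,0,0,0]]' && python3 chk.py 4.2 &&
python3 -m handwheel '[[0,0,-0.0015,0,0,0,0],[0,0,-0.0015,0,0,0,0]]' && python3 chk.py 4.2 &&
python3 -m handwheel '[[0,0,-0.0015,0,0,0,0],[0,0,-0.0015,0,0,0,0]]' && python3 chk.py 4.2 &&
python3 -m handwheel '[[0,0,-0.0015,0,0,0,0],[0,0,-0.0015,0,0,0,0]]' && python3 chk.py 4.2 &&
python3 -m handwheel '[[0,0,-0.0015,0,0,0,0],[0,0,-0.0015,0,0,0,0]]' && python3 chk.py 4.2 &&
python3 -m handwheel '[[0,0,-0.0015,0,0,0,0],[0,0,-0.0015,0,0,0,0]]' && python3 chk.py 4.2 &&
python3 -m handwheel '[[0,0,-0.0015,0,0,0,0],[0,0,-0.0015,0,0,0,0]]' && python3 chk.py 4.2 &&
python3 -m handwheel '[[0,0,-0.0015,0,0,0,0],[0,0,-0.0015,0,0,0,0]]' && python3 chk.py 4.2 &&
python3 -m handwheel '[[0,0,-0.0015,0,0,0,0],[0,0,-0.0015,0,0,0,0]]' && python3 chk.py 4.2 &&
python3 -m handwheel '[[0,0,-0.0015,0,0,0,0],[0,0,-0.0015,0,0,0,0]]' && python3 chk.py 4.2 &&
python3 -m handwheel '[[0,0,-0.0015,0,0,0,0],[0,0,-0.0015,0,0,0,0]]' && python3 chk.py 4.2; } | grep CHK
```

```text
CHK t 15.28 along 130.6 push 1.88 F [-2.7  1.7  5.3]
CHK t 15.53 along 133.6 push 2.07 F [-1.1  2.   4.6]
CHK t 15.78 along 136.6 push 1.66 F [-1.3  1.6  5.6]
CHK t 16.02 along 139.6 push 2.09 F [-2.   1.9  4.3]
CHK t 16.27 along 142.6 push 2.61 F [-1.2  2.5  5.4]
CHK t 16.52 along 144.5 push 4.84 F [-1.8  4.7  6.1]
```

```bash
{ python3 -m handwheel '[[0,0,-0.001,0,0,0,0]]' && python3 chk.py 7.8 &&
python3 -m handwheel '[[0,0,-0.001,0,0,0,0]]' && python3 chk.py 7.8 &&
python3 -m handwheel '[[0,0,-0.001,0,0,0,0]]' && python3 chk.py 7.8 &&
python3 -m handwheel '[[0,0,-0.001,0,0,0,0]]' && python3 chk.py 7.8; } | grep CHK
```

```text
CHK t 16.65 along 144.9 push 6.20 F [-2.6  6.   6.5]
CHK t 16.77 along 145.3 push 6.84 F [-2.8  6.6  7.8]
CHK t 16.90 along 145.7 push 7.90 F [-3.   7.7  8.9]
```

```bash
{ python3 chk.py 20; python3 -m handwheel '[[0,0,-0.001,0,0,0,0]]' ; python3 chk.py 20;  python3 -m handwheel '[[0,0,-0.0006,0,0,0,0]]'; python3 chk.py 20; } | grep CHK
```

```text
CHK t 16.90 along 145.7 push 7.90 F [-3.   7.7  8.9]
CHK t 17.02 along 146.2 push 9.90 F [-3.8  9.6  8.7]
CHK t 17.15 along 146.4 push 9.15 F [-3.8  8.9  9.4]
```

```bash
python3 -m handwheel '[[0,0,0.002,0,0,0,0],[0,0,0.003,0,0,0,0],[0,0,0.003,0,0,0,0],[0,0,0.003,0,0,0,0],[0,0,0.003,0,0,0,0],[0,0,0.003,0,0,0,0],[0,0,0.003,0,0,0,0],[0,0,0.003,0,0,0,0],[0,0,0,0,0,0,0],[0,0,0,0,0,0,0]]'; python3 chk.py 20
```

```text
time: 18.4
position: [0.547, -0.1416, 0.0704]
tool_rot: [0.135, -3.139, -0.002]
ft_force: [-0.9, -0.4, 5.3]
grip_width: 0.27
grip_force: 20.0
CHK t 18.40 along 126.2 push -0.33 F [-0.9 -0.4  5.3]
```

```bash
python3 -m handwheel '[[0.05,0,0,0,0,0,0],[0.05,0,0,0,0,0,0],[0.05,0,0,0,0,0,0],[0.05,0,0,0,0,0,0],[0.05,0,0,-0.03,0,0,0],[0.05,0,0,-0.05,0,0,0],[0.0,0.05,0,-0.05,0,0,0],[0,0.05,0,0,0,0,0],[0,0.03,0,0,0,0,0],[0,0,0,0,0,0,0]]'; python3 g.py
python3 - <<'E'
from h import *
im,d=ctrl.get_image("top"); cv2.imwrite("pics/t2.png",im); np.save("pics/t2.npy",d)
cv2.imwrite("pics/t2c.png",cv2.resize(im[170:280,180:380],None,fx=4,fy=4,interpolation=2))
im,d=ctrl.get_image("scene"); cv2.imwrite("pics/s2.png",im); np.save("pics/s2.npy",d)
E
```

```text
time: 19.65
position: [0.4218, -0.1532, 0.1947]
tool_rot: [-0.133, 3.137, 0.005]
ft_force: [1.4, 0.6, -0.2]
grip_width: 0.21
grip_force: 0.0
t 19.65 pos [ 0.4218 -0.1532  0.1947] yaw tool y 94.83832359611742 tool z [ 0.0015  0.0029 -1.    ] F [ 1.4326  0.552  -0.2247] w 0.20994753793873014
```

View pics/t2c.png

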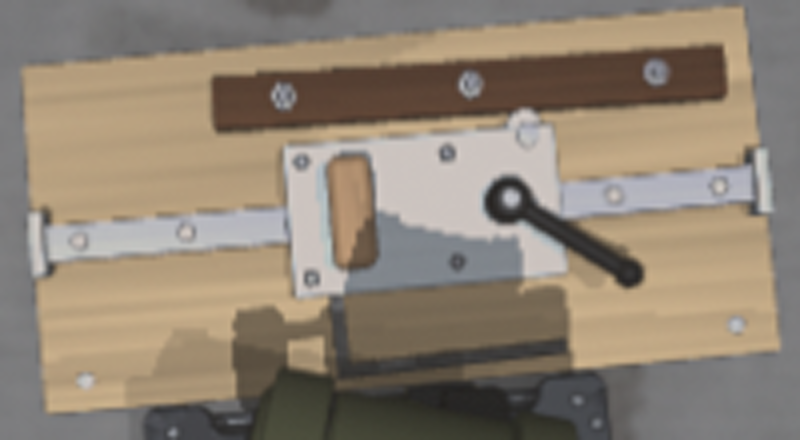

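The crop shows the carriage drawn back and free: grip at (353,210), pivot (510,198), lever tip (628,270), button (525,130); hex key still lies in place under the arm's shadow.

```bash
cat > lev.py <<'E'
from h import *
import sys
np.set_printoptions(precision=4,suppress=True)
n=sys.argv[1]; d=np.load(n+".npy")
f=lambda a,b:[(a/4+180,b/4+170)]
a=[float(v) for v in sys.argv[2:]]
pv=plane("top",f(*a[:2]),.095)[0]; tp=plane("top",f(*a[2:4]),.095)[0]; g=plane("top",f(*a[4:6]),.104)[0]
v=tp-pv; ang=np.degrees(np.arctan2(v[1],v[0])); print("pivot",pv,"tip",tp,"r",np.linalg.norm(v),"arm ang",ang,"lever",np.radians(ang+85.1)+.85,"grip",g, "pivot-grip",(pv-g)[:2]@[.0854,-.9963])
E
python3 lev.py pics/t2 510 198 628 270 353 210
python3 - <<'E'
from h import *
from scipy.spatial.transform import Rotation as Ro
np.set_printoptions(precision=4,suppress=True)
print("q",np.array(ctrl.get_state()["joint_positions"]))
im,d=cv2.imread("pics/t2.png"),np.load("pics/t2.npy")
for q in [(307.5,219.5),(337,237.5)]:
    print("depth",depthpts("top",[q],d)[0])
s=cv2.imread("pics/s2.png"); cv2.imwrite("pics/s2c.png",cv2.resize(s[170:310,150:390],None,fx=3,fy=3,interpolation=2))
for dl in (10,5):
    c=np.array([-.018,.060,0]); print(dl,"row shift",c-Ro.from_rotvec([0,0,-np.radians(dl)]).apply(c))
E
```

```text
pivot [ 0.5552 -0.2259  0.095 ] tip [ 0.5171 -0.2882  0.095 ] r 0.0730399868788802 arm ang -121.4782398072255 lever 0.2150799392838475 grip [ 0.5482 -0.1429  0.104 ] pivot-grip 0.08335941182520797
q [-0.5037 -0.1757  0.7213  1.9519  0.1181  1.3225  1.8373]
depth [ 0.5556 -0.2263  0.0903]
depth [ 0.5168 -0.2873  0.1017]
10 row shift [-0.0107 -0.0022  0.    ]
5 row shift [-0.0053 -0.0013  0.    ]
```

View pics/s2c.png

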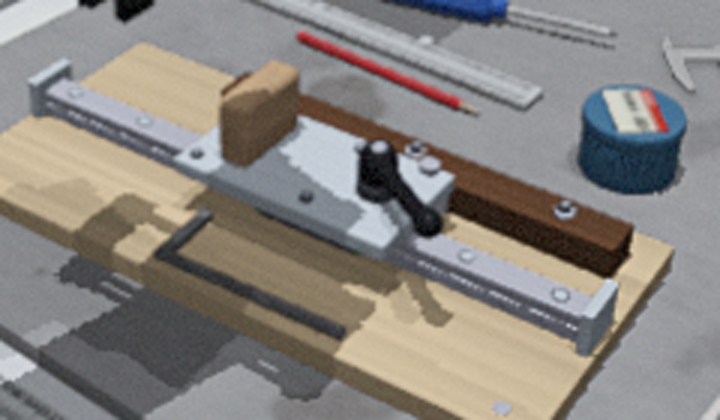

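The scene crop shows the lever (hub at (378,165), ball end at (428,220)) still released, the hex key, rule, pencil and tin untouched. I'll turn the wrist the long way so joint 7 has range for the lever sweep.

```bash
python3 -m handwheel '[[0,0,0,0,0,0,10.3],[0,0,0,0,0,0,10.3],[0,0,0,0,0,0,10.3],[0,0,0,0,0,0,10.3],[0,0,0,0,0,0,10.3],[0,0,0,0,0,0,10.3],[0,0,0,0,0,0,10.3],[0,0,0,0,0,0,10.3],[0,0,0,0,0,0,10.3],[0,0,0,0,0,0,10.3],[0,0,0,0,0,0,10.3],[0,0,0,0,0,0,10.3]]'
python3 -m handwheel '[[0,0,0,0,0,0,10.3],[0,0,0,0,0,0,10.3],[0,0,0,0,0,0,10.3],[0,0,0,0,0,0,10.3],[0,0,0,0,0,0,10.3],[0,0,0,0,0,0,10.3],[0,0,0,0,0,0,10.3],[0,0,0,0,0,0,10.3],[0,0,0,0,0,0,10.3],[0,0,0,0,0,0,0]]' >/dev/null
python3 g.py "(.4998,-.2631,.195)" "(.4998,-.2631,.074)"; python3 -c "
from bench import ctrl;print(ctrl.get_state()['joint_positions'])"
```

```text
time: 21.25
position: [0.4242, -0.1529, 0.194]
tool_rot: [2.707, 1.594, -0.002]
ft_force: [0.7, 0.0, 0.4]
grip_width: 0.002
grip_force: 0.0
t 22.5 pos [ 0.4239 -0.153   0.194 ] yaw tool y -121.270994571496 tool z [-0.0012 -0.0004 -1.    ] F [-0.779   1.3369 -1.3761] w 0.002481919387403473
shift [ 0.122   0.0547 -0.0011]
shift [0.1221 0.0546 0.1199]
[-0.16431611 -0.12525304  0.41918351  1.94268991  0.05328309  1.31479866
 -1.8781844 ]
```

```bash
python3 -m handwheel '[[0,0.0407,0.0182,0,0,0,0],[0,0.0407,0.0182,0,0,0,0],[0,0.0407,0.0182,0,0,0,0],[0,0,0,0.04,0,0,0],[0,0,0,0.04,0,0,0],[0,0,0,0.03,0,0,0],[0,0,0,0.010,0,0,0],[0,0,0,0,0,0,0]]' 40
python3 g.py "(.4998,-.2631,.074)"
python3 - <<'E'
from h import *
im,d=ctrl.get_image("scene")
cv2.imwrite("pics/s3c.png",cv2.resize(im[150:300,150:390],None,fx=3,fy=3,interpolation=2))
E
```

```text
time: 23.5
position: [0.4992, -0.2632, 0.0742]
tool_rot: [3.025, -0.847, -0.001]
ft_force: [0.3, -0.5, -1.0]
grip_width: 0.007
grip_force: 0.0
t 23.5 pos [ 0.4992 -0.2632  0.0742] yaw tool y -121.30075055988185 tool z [-0.0009 -0.0002 -1.    ] F [ 0.3317 -0.4878 -1.0289] w 0.006727618517635225
shift [ 0.0005 -0.0004  0.0002]
```

View pics/s3c.png

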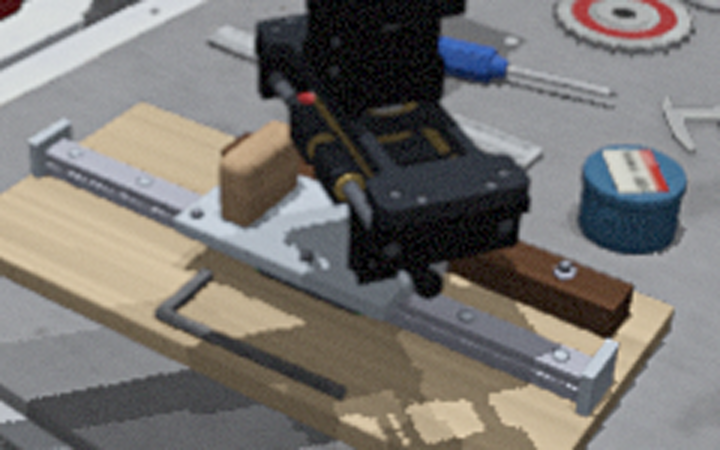

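The lever's ball end is visible at (428,280) just beside the lowered closed fingers, with the tool clear of the plate and the hex key; now I approach and sweep.

```bash
python3 -m handwheel '[[0,0.004,0,0,0,0,0],[0,0.003,0,0,0,0,0],[0,0.003,0,0,0,0,0]]' | grep -E "position|force"
python3 -m handwheel '[[0,0.0042,0.0011,0,0,0,-4],[0,0.0042,0.0011,0,0,0,-4],[0,0.0042,0.0011,0,0,0,-4]]'| grep -E "position|force"
python3 -m handwheel '[[0,0.0042,0.0011,0,0,0,-4],[0,0.0042,0.0011,0,0,0,-4],[0,0.0042,0.0011,0,0,0,-4]]'| grep -E "position|force"; python3 g.py
```

```text
position: [0.5082, -0.2687, 0.0751]
ft_force: [0.4, 0.2, -0.9]
grip_force: 0.0
position: [0.517, -0.2769, 0.0746]
ft_force: [-1.8, 1.0, 1.0]
grip_force: 0.8
position: [0.5281, -0.2836, 0.0746]
ft_force: [-1.6, 0.1, 1.2]
grip_force: 0.8
t 24.675 pos [ 0.5281 -0.2836  0.0746] yaw tool y -97.26871520853902 tool z [-0.001   0.0007 -1.    ] F [-1.6499  0.1431  1.2407] w 0.006015662520220277
```

```bash
python3 -m handwheel '[[0,0.0042,0.0011,0,0,0,-4],[0,0.0042,0.0011,0,0,0,-4],[0,0.0042,0.0011,0,0,0,-4],[0,0.0042,0.0011,0,0,0,-4],[0,0.0042,0.0011,0,0,0,-4]]' | grep -E "position|force"
python3 -m handwheel '[[0,0.0042,0.0011,0,0,0,-4],[0,0.0042,0.0011,0,0,0,-4],[0,0.0042,0.0011,0,0,0,-4],[0,0.0042,0.0011,0,0,0,-4]]'| grep -E "position|force"
python3 g.py
python3 - <<'E'
from h import *
im,d=ctrl.get_image("top")
cv2.imwrite("pics/t4c.png",cv2.resize(im[170:280,180:380],None,fx=4,fy=4,interpolation=2))
E
```

```text
position: [0.549, -0.2891, 0.0746]
ft_force: [-1.1, 0.4, 1.5]
grip_force: 0.9
position: [0.5662, -0.2881, 0.0746]
ft_force: [-1.9, -0.2, 1.4]
grip_force: 0.8
t 25.8 pos [ 0.5662 -0.2881  0.0746] yaw tool y -61.288405931963595 tool z [-0.0011  0.0001 -1.    ] F [-1.9245 -0.1709  1.3509] w 0.003835784872034708
```

View pics/t4c.png

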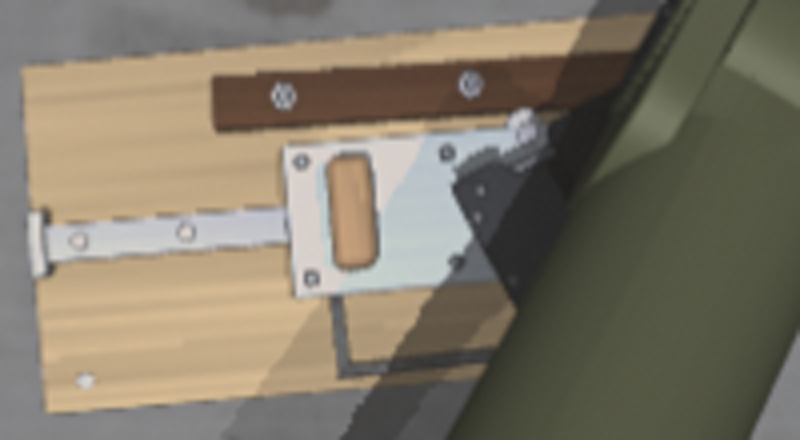

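The carriage hasn't moved (grip still at (353,210), button at (523,125)); the lever is under the gripper at about 1.26 rad. On to the bite zone.

```bash
python3 -m handwheel '[[0,0.0042,0.0011,0,0,0,-4],[0,0.0042,0.0011,0,0,0,-4],[0,0.0042,0.0011,0,0,0,-4]]' | grep -E "position|force"
python3 -m handwheel '[[0,0.0042,0.0011,0,0,0,-4]]'| grep -E "position|force"
python3 -m handwheel '[[0,0.0021,0.0005,0,0,0,-2]]'| grep -E "position|force"
python3 -m handwheel '[[0,0.0021,0.0005,0,0,0,-2]]'| grep -E "position|force"
python3 g.py
```

```text
position: [0.5785, -0.2841, 0.0746]
ft_force: [-2.0, -0.8, 1.5]
grip_force: 1.0
position: [0.5823, -0.2823, 0.0746]
ft_force: [-2.4, -0.1, 1.9]
grip_force: 1.2
position: [0.5843, -0.2811, 0.0746]
ft_force: [-2.3, 0.8, 2.7]
grip_force: 1.2
position: [0.5862, -0.28, 0.0746]
ft_force: [-2.7, -0.5, 2.0]
grip_force: 1.3
t 26.6 pos [ 0.5862 -0.28    0.0746] yaw tool y -41.37599603668293 tool z [-0.0006 -0.0002 -1.    ] F [-2.7345 -0.5286  1.9956] w 0.00553246600857846
```

```bash
python3 -m handwheel '[[0,0.0021,0.0005,0,0,0,-2]]'| grep -E "position|ft_force"
python3 -m handwheel '[[0,0.0021,0.0005,0,0,0,-2]]'| grep -E "position|ft_force"
python3 -m handwheel '[[0,0.0021,0.0005,0,0,0,-2]]'| grep -E "position|ft_force"
python3 g.py
```

```text
position: [0.5881, -0.2786, 0.0746]
ft_force: [-2.4, -0.9, 1.9]
position: [0.5899, -0.2772, 0.0746]
ft_force: [-2.4, -0.2, 2.4]
position: [0.5916, -0.2758, 0.0745]
ft_force: [-2.9, -1.5, 1.9]
t 26.975 pos [ 0.5916 -0.2758  0.0745] yaw tool y -35.29144632862492 tool z [-0.0002 -0.0002 -1.    ] F [-2.8824 -1.4806  1.9462] w 0.0011445809356919376
```

```bash
cat > gm.py <<'E'
from h import *
im,d=ctrl.get_image("top"); cv2.imwrite("pics/now.png",im); b=cv2.imread("pics/t2.png")
T=b[200:245,250:277]; r=cv2.matchTemplate(im,T,cv2.TM_CCOEFF_NORMED); _,v,_,p=cv2.minMaxLoc(r)
x,y=p; k=r[y,x-1:x+2]; print("plate/grip shift px",p[0]-250+(k[0]-k[2])/(2*(k[0]+k[2]-2*k[1])),p[1]-200,"score",v)
E
python3 gm.py
python3 - <<'E'
from h import *
im,d=ctrl.get_image("scene")
print(1)
cv2.imwrite("pics/s5c.png",cv2.resize(im[150:300,170:370],None,fx=4,fy=4,interpolation=2))
E
```

```text
plate/grip shift px -0.019678218 0 score 0.8881514668464661
1
```

View pics/s5c.png

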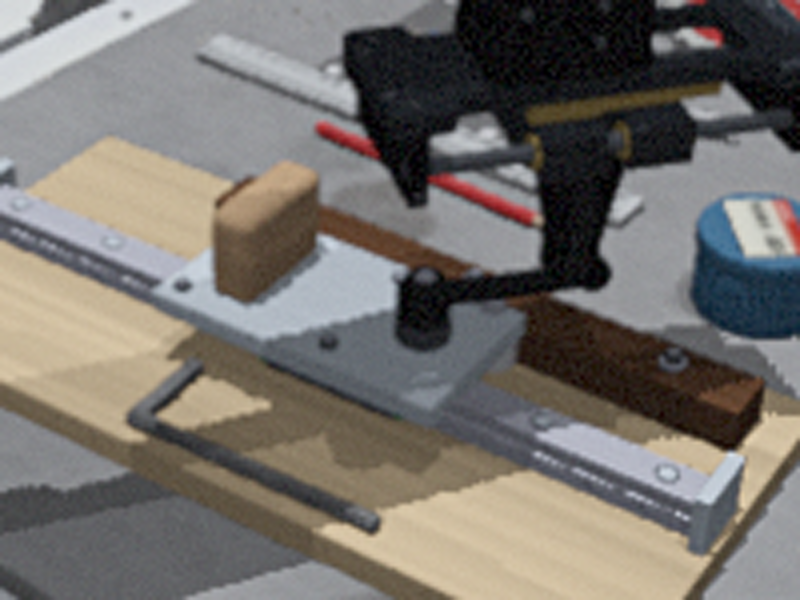

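The fingers are against the arm near its ball end at (593,273), hub at (425,300); carriage unmoved. I'll compute the lever angle from this.

Run:
```python
from h import *
f=lambda a,b:[(a/4+170,b/4+150)]
for z in(.088,.092):
    b=plane("scene",f(593,273),z)[0]; m=plane("scene",f(490,288),z)[0]
    for p in((.5552,-.2265),(.556,-.2275)):
        for q in (b,m):
            v=q[:2]-p; print(z,q[:2].round(4),np.linalg.norm(v).round(4),"lever",np.arctan2(v[1],v[0])+np.radians(85.1)+.85)
# check with t=s2 picture ball (428,220)/3+(150,170)
b=plane("scene",[(428/3+150,220/3+170)],.09)[0]; print("ref s2 ball",b)
```

```text
0.088 [ 0.6064 -0.2824] 0.0758 lever 1.505760033683424
0.088 [ 0.5678 -0.2541] 0.0304 lever 1.1921752431921835
0.088 [ 0.6064 -0.2824] 0.0745 lever 1.5069028929497794
0.088 [ 0.5678 -0.2541] 0.0291 lever 1.1814171515288785
0.092 [ 0.6013 -0.2852] 0.0746 lever 1.4302628990431345
0.092 [ 0.563  -0.2571] 0.0316 lever 1.014481511743194
0.092 [ 0.6013 -0.2852] 0.0733 lever 1.4301065030009763
0.092 [ 0.563  -0.2571] 0.0305 lever 0.9971514783078202
ref s2 ball [ 0.51657937 -0.28986246  0.09      ]
```

```bash
python3 -m handwheel '[[0,0.0021,0.0005,0,0,0,-2],[0,0.0021,0.0005,0,0,0,-2]]'| grep -E "position|ft_force"
python3 -m handwheel '[[0,0.0021,0.0005,0,0,0,-1]]'| grep -E "position|ft_force"
python3 -m handwheel '[[0,0.0021,0.0005,0,0,0,-1]]'| grep -E "position|ft_force"
python3 g.py
```

```text
position: [0.5949, -0.2729, 0.0745]
ft_force: [-3.3, -1.6, 1.6]
position: [0.5964, -0.2714, 0.0745]
ft_force: [-3.8, -2.0, 3.4]
position: [0.5978, -0.2699, 0.0745]
ft_force: [-4.8, -1.7, 3.7]
t 27.575 pos [ 0.5978 -0.2699  0.0745] yaw tool y -29.350632758058314 tool z [-0.0004 -0.0002 -1.    ] F [-4.8001 -1.6963  3.6931] w 0.0052802749155389595
```

```bash
python3 -m handwheel '[[0,0.002,0.0005,0,0,0,0]]'| grep -E "position|ft_force"
python3 -m handwheel '[[0,0.002,0.0005,0,0,0,0]]'| grep -E "position|ft_force"
python3 -m handwheel '[[0,0.002,0.0005,0,0,0,0]]'| grep -E "position|ft_force"
python3 g.py;python3 gm.py
```

```text
position: [0.5987, -0.2686, 0.0745]
ft_force: [-6.1, -1.5, 4.1]
position: [0.5995, -0.2674, 0.0745]
ft_force: [-7.2, -1.3, 3.9]
position: [0.6003, -0.2663, 0.0744]
ft_force: [-8.4, -2.5, 5.7]
t 27.95 pos [ 0.6003 -0.2663  0.0744] yaw tool y -29.456474052463207 tool z [-0.0035 -0.0008 -1.    ] F [-8.3588 -2.4617  5.7455] w 0.002955354240007585
plate/grip shift px -0.014881897 0 score 0.8668250441551208
```

Run:
```python
from h import *
im,d=ctrl.get_image("scene")
cv2.imwrite("pics/s6c.png",cv2.resize(im[185:245,260:340],None,fx=10,fy=10,interpolation=2))
```

```text
(no output)
```

View pics/s6c.png

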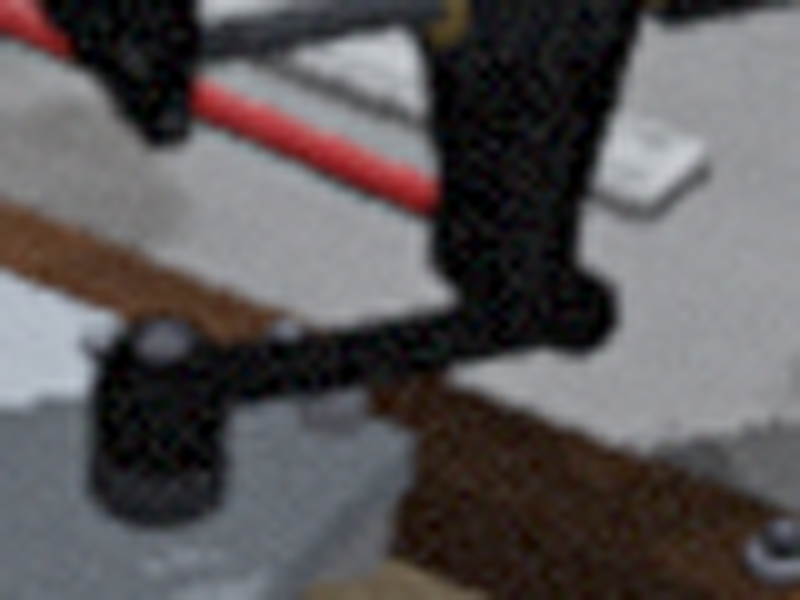

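The ball end is now at full-image px (318,216.2), about 2 px further round than before; the arm runs straight to it from the hub.

Run:
```python
from h import *
np.set_printoptions(precision=4,suppress=True)
t,e=tri((337,237.5),(428/3+150,220/3+170)); print("ball",t,e)
# hub top tri in s2: top (307.5,219.5), scene (378,148)/3
print("hub",tri((307.5,219.5),(378/3+150,150/3+170)))
for px in((318.2,218.2),(318,216.2)):
  for z in(.086,.089,t[2]):
    b=plane("scene",[px],z)[0]; v=b[:2]-np.array([.5552,-.2268]); print(px,z,b[:2],"r",np.linalg.norm(v),"lever",np.arctan2(v[1],v[0])+np.radians(85.1)+.85)
```

```text
ball [ 0.5174 -0.2892  0.0892] 0.0002975528849405042
hub (array([ 0.5561, -0.2269,  0.0861]), np.float64(0.0006162474841406482))
(318.2, 218.2) 0.086 [ 0.609  -0.2809] r 0.0762549478515936 lever 1.5473752715079194
(318.2, 218.2) 0.089 [ 0.6052 -0.2829] r 0.07516557295884727 lever 1.4917933223763251
(318.2, 218.2) 0.08915656817823336 [ 0.605  -0.2831] r 0.07511519027045861 lever 1.4888500309731034
(318, 216.2) 0.086 [ 0.614  -0.2773] r 0.0774999250133759 lever 1.6261260731691565
(318, 216.2) 0.089 [ 0.6102 -0.2794] r 0.07607153130875266 lever 1.5721469059165116
(318, 216.2) 0.08915656817823336 [ 0.61   -0.2795] r 0.07600318874639829 lever 1.5692756786838704
```

```bash
python3 -m handwheel '[[0,0.002,0,0,0,0,0]]'| grep -E "position|ft_force"
python3 -m handwheel '[[0,0.002,0,0,0,0,0]]'| grep -E "position|ft_force"
python3 -m handwheel '[[0,0.002,0,0,0,0,0]]'| grep -E "position|ft_force"
python3 -m handwheel '[[0,0.002,0,0,0,0,0]]'| grep -E "position|ft_force"
python3 -m handwheel '[[0,0,0,0,0,0,0]]'| grep -E "position|ft_force"
python3 g.py;python3 gm.py
```

```text
position: [0.6011, -0.2649, 0.0745]
ft_force: [-8.2, -2.5, 5.7]
position: [0.6022, -0.2631, 0.0745]
ft_force: [-7.1, -2.4, 5.4]
position: [0.6033, -0.2613, 0.0745]
ft_force: [-7.3, -2.5, 4.6]
position: [0.6051, -0.2587, 0.0745]
ft_force: [-4.0, -0.9, 1.7]
position: [0.6073, -0.2569, 0.0744]
ft_force: [0.6, 0.2, -0.1]
t 28.675 pos [ 0.6073 -0.2569  0.0744] yaw tool y -29.341128019849513 tool z [ 0.0019  0.0012 -1.    ] F [ 0.5955  0.1802 -0.1358] w 0.005110097660130195
plate/grip shift px 0.001113181 0 score 0.8631324172019958
```

The force dropped away, so contact changed. I'll lift clear and measure the lever from the top camera numerically.

```bash
python3 -m handwheel '[[0,0,0,-0.03,0,0,0],[0,0,0,-0.05,0,0,0],[0,0,0,-0.04,0,0,0],[0,-0.05,0,0,0,0,0],[0,-0.05,0,0,0,0,0],[0,-0.05,0,0,0,0,0],[0,-0.05,0,0,0,0,0],[0,0,0,0,0,0,0]]' >/dev/null; python3 g.py; python3 gm.py
cat > la.py <<'E'
from h import *
np.set_printoptions(precision=4,suppress=True)
im,d=ctrl.get_image("top"); hsv=cv2.cvtColor(im,cv2.COLOR_BGR2HSV)
m=cv2.inRange(hsv,(0,0,0),(180,255,60)); ys,xs=np.where(m>0); k=(d[ys,xs]>0); xs,ys=xs[k],ys[k]
X=depthpts("top",np.c_[xs,ys],d); P=np.array([.5557,-.2268]); r=np.linalg.norm(X[:,:2]-P,axis=1)
q=(X[:,2]>.07)&(X[:,2]<.12)&(r<.1); Y=plane("top",np.c_[xs,ys][q],.092)
v=Y[:,:2]-P; r=np.linalg.norm(v,axis=1); print("n",q.sum(),"rmax",r.max())
for lo,hi in((.02,.04),(.04,.06),(.06,.09)):
    w=v[(r>lo)&(r<hi)]
    if len(w): c=w.mean(0); print(lo,len(w),c,"lever",np.arctan2(c[1],c[0])+np.radians(85.1)+.85)
E
python3 la.py
```

```text
t 29.725 pos [ 0.5047 -0.4378  0.1946] yaw tool y -29.85519681712012 tool z [-0.0001 -0.0033 -1.    ] F [0.1904 0.2961 0.8019] w 0.004778788180379653
plate/grip shift px -0.034220755 0 score 0.8559274673461914
n 185 rmax 0.08012884021078719
0.02 36 [ 0.0221 -0.0203] lever 1.5918723113584168
0.04 38 [ 0.0356 -0.0345] lever 1.5649706201755902
0.06 47 [ 0.0506 -0.0498] lever 1.558139832407707
```

Run:
```python
from h import *
np.set_printoptions(precision=1,suppress=True)
K,D,R,t=cam("scene"); rv=cv2.Rodrigues(R)[0]
pr=lambda p:(cv2.projectPoints(np.array(p,float).reshape(-1,1,3),rv,t,K,D)[0][:,0])
print("s6 tip crop px", (pr([(.6003,-.2663,.0745),(.6003,-.2663,.12)])-[260,185])*10)
print("s5 tip crop px", (pr([(.5916,-.2758,.0745)])-[170,150])*4)
print("s3 tip", (pr([(.4992,-.2632,.0742)])-[150,150])*3)
u=np.array([np.cos(-.75-0.0),np.sin(-.75)]);P=np.array([.5557,-.2268])
print("arm at r 60/70", (pr([(*(P+.06*u),.089),(*(P+.07*u),.089)])-[260,185])*10)
```

```text
s6 tip crop px [[480.8 376. ]
 [501.  162.1]]
s5 tip crop px [[559.6 307.4]]
s3 tip [[368.2 298.5]]
arm at r 60/70 [[491.7 313.8]
 [546.7 309.9]]
```

Run:
```python
from h import *
np.set_printoptions(precision=4,suppress=True)
s=ctrl.get_state(); p=np.array(s["position"])
im,d=ctrl.get_image("scene"); yy,xx=np.mgrid[0:384,0:512]; k=d>0
X=depthpts("scene",np.c_[xx[k],yy[k]],d)
q=(np.linalg.norm(X[:,:2]-p[:2],axis=1)<.05)&(X[:,2]>.1)&(X[:,2]<.30); Y=X[q]; print(p,len(Y))
for a in np.arange(.17,.26,.01):
    w=Y[(Y[:,2]>=a)&(Y[:,2]<a+.01)]
    if len(w): print(round(a,3),len(w),"rel xy",w[:,:2].min(0)-p[:2],w[:,:2].max(0)-p[:2])
```

```text
[ 0.5089 -0.4322  0.1943] 1436
0.21 78 rel xy [-0.014  -0.0156] [0.0025 0.0122]
0.22 145 rel xy [-0.0143 -0.0157] [0.003  0.0131]
0.23 139 rel xy [-0.0159 -0.0157] [0.0052 0.0119]
0.24 142 rel xy [-0.017  -0.0171] [0.0058 0.0126]
0.25 170 rel xy [-0.0194 -0.0181] [0.0064 0.0133]
```

The camera depth shows the visible fingertips some 15 mm above the reported TCP, so they were skimming the arm's upper edge and slipped over. I'll go back to the arm's trailing side, lower (TCP 0.063, still above the plate).

```bash
python3 -m handwheel '[[0,0,0,0,0,0,7.5],[0,0,0,0,0,0,7.5],[0,0,0,0,0,0,0]]' >/dev/null; python3 g.py "(.5794,-.2915,.1946)" "(.5794,-.2915,.063)"
```

```text
t 30.25 pos [ 0.5099 -0.4304  0.1944] yaw tool y -44.11192395449663 tool z [ 0.001   0.0007 -1.    ] F [ 0.3961 -0.7797 -0.2474] w 0.003989684742115336
shift [ 0.1481 -0.0468 -0.0001]
shift [ 0.1479 -0.0468  0.1315]
```

```bash
python3 -m handwheel '[[0,0.0493,-0.0156,0,0,0,0],[0,0.0493,-0.0156,0,0,0,0],[0,0.0493,-0.0156,0,0,0,0],[0,0,0,0,0,0,0],[0,0,0,0,0,0,0]]' | grep -E "position"
python3 -m handwheel '[[0,0,0,0.045,0,0,0],[0,0,0,0.045,0,0,0],[0,0,0,0.025,0,0,0],[0,0,0,0.012,0,0,0],[0,0,0,0.004,0,0,0],[0,0,0,0,0,0,0]]' | grep -E "position|ft"
python3 g.py "(.5794,-.2915,.063)"; python3 la.py
```

```text
position: [0.5783, -0.2936, 0.1945]
position: [0.5785, -0.2948, 0.0645]
ft_force: [-1.1, 0.7, -0.3]
t 31.625 pos [ 0.5785 -0.2948  0.0645] yaw tool y -44.42381080251591 tool z [ 0.0015 -0.0007 -1.    ] F [-1.1032  0.6588 -0.2654] w 0.005639937956745131
shift [ 0.003  -0.0016  0.0015]
n 56 rmax 0.07725501920669735
0.02 19 [ 0.0229 -0.0184] lever 1.6597146510236085
0.06 3 [ 0.0565 -0.0481] lever 1.6299252498606893
```

```bash
python3 -m handwheel '[[0,0.005,0,0,0,0,0],[0,0.005,0,0,0,0,0],[0,0.003,0,0,0,0,0]]' | grep -E "position|ft"
python3 -m handwheel '[[0,0.002,0,0,0,0,0],[0,0.002,0,0,0,0,0]]' | grep -E "position|ft"
python3 -m handwheel '[[0,0.002,0,0,0,0,0]]' | grep -E "position|ft"
python3 -m handwheel '[[0,0.002,0,0,0,0,0]]' | grep -E "position|ft"
python3 -m handwheel '[[0,0.002,0,0,0,0,0]]' | grep -E "position|ft"
python3 g.py
```

```text
position: [0.5871, -0.2853, 0.064]
ft_force: [-2.4, -0.8, 1.2]
position: [0.5897, -0.283, 0.0639]
ft_force: [-2.9, -2.6, 1.4]
position: [0.5905, -0.2823, 0.0638]
ft_force: [-4.4, -5.5, 3.5]
position: [0.5906, -0.2821, 0.0637]
ft_force: [-6.8, -6.4, 4.6]
position: [0.5907, -0.282, 0.0637]
ft_force: [-8.8, -7.5, 5.9]
t 32.675 pos [ 0.5907 -0.282   0.0637] yaw tool y -44.58361258247217 tool z [-0.0047 -0.0043 -1.    ] F [-8.7832 -7.4692  5.8786] w 0.007010649084097685
```

A hard stop now: the tool no longer advances while the force climbs squarely against the arm. One last nudge, then I back off and check.

```bash
python3 -m handwheel '[[0,0.003,0,0,0,0,0],[0,0,0,0,0,0,0]]' | grep -E "position|ft"
python3 -m handwheel '[[0,-0.01,0,0,0,0,0],[0,-0.02,0,0,0,0,0],[0,-0.01,0,0,0,0,0],[0,0,0,-0.04,0,0,0],[0,0,0,-0.05,0,0,0],[0,0,0,-0.04,0,0,0],[0,-0.05,0,0,0,0,0],[0,-0.05,0,0,0,0,0],[0,-0.03,0,0,0,0,0],[0,0,0,0,0,0,0],[0,0,0,0,0,0,0]]' | grep -E "time|position|ft"
python3 gm.py; python3 la.py
python3 - <<'E'
from h import *
a=cv2.imread("pics/t2.png");b=cv2.imread("pics/now.png"); a0=cv2.imread("pics/top0.png")
for n,(x0,y0,x1,y1) in dict(rule=(165,118,300,142),pencil=(212,140,292,152),tin=(315,118,355,158),hexlong=(262,250,300,268)).items():
    T=a0[y0:y1,x0:x1]; r=cv2.matchTemplate(b[y0-8:y1+8,x0-8:x1+8],T,cv2.TM_CCOEFF_NORMED); _,v,_,p=cv2.minMaxLoc(r); print(n,p[0]-8,p[1]-8,round(v,3))
E
```

```text
position: [0.5909, -0.2818, 0.0637]
ft_force: [-11.1, -9.2, 6.8]
time: 34.3
position: [0.4784, -0.3956, 0.1933]
ft_force: [-0.2, -0.0, 0.9]
plate/grip shift px -0.044932716 0 score 0.854436993598938
n 166 rmax 0.08012884021078719
0.02 29 [ 0.0223 -0.02  ] lever 1.6045464420123539
0.04 32 [ 0.0356 -0.0343] lever 1.5677415070568625
0.06 47 [ 0.0506 -0.0498] lever 1.558139832407707
rule 0 0 1.0
pencil 0 0 1.0
tin 0 0 1.0
hexlong 0 0 1.0
```

```bash
python3 -c "
from bench import ctrl; print(ctrl.close_job())"
```

```text
the job is handed in; nothing more can be done
None
```

I handed the job in at about 34 s. The carriage bound clearly at a push of about 9–10 N, I drew it back 20 mm until it stood free, and I turned the lever to its end stop (read as about 1.57 rad by camera). The first lever push slipped over the arm, so I pushed again lower until it stopped hard at about 14 N. The carriage stayed put throughout, and the tools checked lie where they were.

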